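# Set a needle valve two turns off its seat and hold it there

## Robot

A 6-joint arm with a two-finger parallel gripper is mounted at the origin on a cart in front of the work surface, level with it; the furniture and walls round the work are solid. World frame = base frame: x ahead of the robot, y to its left, z up, the work surface at z = 0. Lengths are in mm, angles in degrees, forces in N, time in s.
With the tool pointing down it reaches from about 300 to 850 mm from the base axis. Payload 4.2 kg.
Tool frame: the origin (TCP) lies midway between the tips of the shut fingers; the grasp point (between the pads) lies 19 mm behind it; z points along the fingers, y is the line along which they close (so a half turn about z gives the same grasp; the last joint's range is limited). The gripper opens to 91 mm and grips with 3 to 60 N. Pads are 32 mm wide; open, the fingers measure 118 mm over their backs; the gripper's body (76 mm by 178 mm) begins 60 mm behind the grasp point.
Start: joints at [-65.489, 18.312, 89.639, -0, 72.044, -1.146], TCP at [248.971, -518.321, 213.976] pointing down, gripper open.
Joint ranges: [-177.97, 177.97], [-48.28, 115.42], [12.27, 149.76], [-77.06, 257.06], [2.81, 150.46], [-146.56, 146.56]. Speed limits (degrees/s): [147.25, 147.25, 180, 180, 180, 180].

## Interface

Orientations are given as [roll, pitch, yaw] about the fixed x, y, z axes, in that order (R = Rz(yaw) Ry(pitch) Rx(roll)).
In Python, from workcell import state, grab_frame, camera_model, job_done gives the robot as it stands.
- The arm moves only by the shell command python3 -m pendant [OPENING] [FORCE], which reads ROWS from standard input. ROWS is one flat JSON list of numbers that holds 1 to 8 rows one after another, with no inner brackets; each row has 6 numbers: dx, dy, dz in mm, then a rotation vector rx, ry, rz in degrees; each row shifts and turns the commanded pose from where the row before left it, along the tool's axes as they then stand; what a row does not reach is not made up. A row lasts 1/10 s, in which the tool goes at most 50 mm and 8.59 degrees, less where a joint would pass 70% of its speed; a pose out of reach is approached as far as the arm can. OPENING is the finger opening in mm, set as the command begins (- or left out keeps the last). The fingers move at their own pace and stop on an object; FORCE is the grip in N (left out, the last holds). Time passes only in rows, so rows that do not move let the fingers close. It prints the time, the measured TCP pose, the force, the opening and the grip force at its end. Input that does not fit is refused with a message, and nothing moves.
- state(): the state, without advancing time (a new reading comes with each control period).
- grab_frame(name): name is "scene" or "top"; returns the picture (400x640x3 uint8, blue, green, red); there is no depth.
- camera_model(name): a dict with "fx", "fy", "cx", "cy" (pixels), "T" (4x4, takes a point from camera to world coordinates). Camera axes: x right, y up, looking along -z (the intrinsics and any distortion apply to the point x, -y, -z); pixel columns grow to the right and rows downward; lengths in mm; the calibration is good to about 2 mm. A picture is of the moment at which its call begins. camera_model takes no time and is no camera call.
- job_done(): hands the job in; it is judged then, once.
The state is a dict: "time_s": time; "qpos": joint angles; "qvel": joint speeds; "effort": joint torques, N m; "ee_pos": TCP position; "ee_rot": TCP orientation; "force": force on the tool from outside, world axes, zero at the start; "torque": the same for the moment, N m; "gripper_width": finger opening in mm; "gripper_force": force on a finger pad.
Only numpy, scipy, OpenCV 4.12 (cv2) and the standard library are available. Lean on these libraries where they do the work, as an engineer would, in place of code of your own. Each camera call takes 0.05 s, during which the arm holds its last target. There are 200 camera calls.

## Task

Two needle valves stand on the bench; on the one with the larger handwheel, take the upright handle on the wheel's rim and screw the valve shut, clockwise from above, until it comes up against its stop. Then back it off exactly two full turns and finish with the gripper still holding that handle, the wheel at rest. Leave the smaller valve's wheel and the other things on the bench as they are.

Things in the scene. Friction and masses are not known exactly. Their poses are not given: they have to be found in the camera images.
- big_wheel (a joint): turn of the larger handwheel about its vertical axis, rad: 0 at the closed stop, grows counterclockwise seen from above (opening), 6.283 a turn; hard stops at 0 and 18.85, felt but not seen. Starts 0.4 to 0.9 turns open. Steady friction 0.12 N m (about 2.2 N at the handle), no spring, stays where it is left
- big_valve: the larger needle valve, fixed to the bench: aluminium plate 130 x 86 x 10 mm with a brass body and two capped ports along its x axis, vertical stem in the middle and a dark steel handwheel on top. Origin: centre of the plate's underside, on the wheel's axis; z up
- big_hub (a point): centre of the larger handwheel, on its vertical axis, 80 mm above the bench; fixed, axes of big_valve. The wheel is 121 mm over all, its rim 11 mm thick with its middle at this height; the hub nut in the middle stands 10 mm above this point and nothing on the valve but the handle stands higher
- big_handle: upright black handle on the larger wheel's rim, 22 mm in diameter, 48 mm tall, slightly tapered at both ends. Origin: centre of its underside, 12 mm above and 55 mm out from big_hub. Goes round with the wheel (at joint value 0 it lies toward big_valve's +x) and revolves freely on its own pin: its x, y axes mean nothing and a gripper holding it can keep its own direction as it goes round
- small_valve: the smaller needle valve, same make, fixed to the bench, to be left alone: plate 110 x 74 mm, wheel 83 mm over all at 72 mm height. Origin: centre of the plate's underside. Which of the two valves stands left and which right varies
- small_handle: the upright handle of the smaller wheel, 18 mm in diameter, 48 mm tall, 36 mm from its axis; origin: centre of its underside, 84 mm above the bench. Not to be moved
- hex_key: black hex key, 26 x 74 x 7 mm, lying between the valves; bystander
- tape_kapton: roll of amber tape, 76 mm across, 12 mm high, lying behind the valves; bystander
- flux_bottle: brown dropper bottle, 35 mm across, 95 mm high, standing behind the valves; bystander
- solder_reel: blue reel, 74 x 56 x 43 mm, left of the valves; bystander

How it is judged:
By the outcome, as a careful person would: the job done as asked, in the order asked, and still so for the second after the job is handed in, while the arm keeps its last pose, push and grip.
It also fails if it takes over 67 s, if anything falls off the work surface, if the arm or the gripper's body presses on something with over 40 N, if the wrist force passes 120 N, or if a joint passes its speed limit or range.

## Working session

There is one attempt and no reset: what is moved stays moved. The work goes in short steps, Python scripts to look and compute and a shell command to move; the robot and the scene stay as the last step left them, time stands still between calls to the robot, and variables do not carry over. Pictures are saved under pics/ and viewed, at most 10 in all, crops included, and the job is handed in when it is done.

```bash
mkdir -p pics; python3 - <<'E'
from workcell import *
import cv2
for n in("scene","top"):
    cv2.imwrite(f"pics/{n}0.png",grab_frame(n)); print({k:(v.tolist() if hasattr(v,'tolist') else v) for k,v in camera_model(n).items()})
print(state())
E
```

```text
{'fx': 512.9015511349534, 'fy': 512.9015511349534, 'cx': 312.4629286423625, 'cy': 203.16251358341995, 'T': [[-0.6299780665637525, 0.5485453408736713, -0.549750529471672, -73.33136955883182], [-0.776577073799426, -0.4517539077828191, 0.43914286428458904, 545.204073315226], [-0.007462177813271536, 0.70357403008407, 0.7105827890496247, 979.5070052739728], [0.0, 0.0, 0.0, 1.0]]}
{'fx': 435.7038461914412, 'fy': 435.7038461914412, 'cx': 323.72724863568413, 'cy': 202.05378147961395, 'T': [[-0.00010152097763113378, 0.9894572456207908, -0.1448252353079696, 449.14572126413697], [-0.9998900966272767, -0.0022474920080532727, -0.014654127281042144, -0.0858245063701333], [-0.014825125975395564, 0.1448078308248259, 0.9893487290999178, 1149.0900041383766], [0.0, 0.0, 0.0, 1.0]]}
{'time_s': 0.1, 'qpos': array([-6.54902317e+01,  1.83461495e+01,  8.96984776e+01,  1.16117168e-03,
        7.20434899e+01, -1.14563661e+00]), 'qvel': array([ 0.03718673, -0.155977  , -0.21788002, -0.0112638 , -0.02801938,
       -0.01005821]), 'effort': array([ 6.44713782e-04, -4.13330054e+01, -2.32510006e+01,  7.29501410e-02,
        4.21884342e-02, -4.50549260e-05]), 'ee_pos': array([ 248.77562739, -517.90518252,  213.22904123]), 'ee_rot': array([-1.79911923e+02, -2.86563397e-03,  2.56550438e+01]), 'force': array([ 0.15273694,  0.12269495, -0.18130717]), 'torque': array([ 0.00584555,  0.03844765, -0.00979947]), 'gripper_force': 0.0, 'gripper_width': 91.50905019917504}
```

View pics/top0.png

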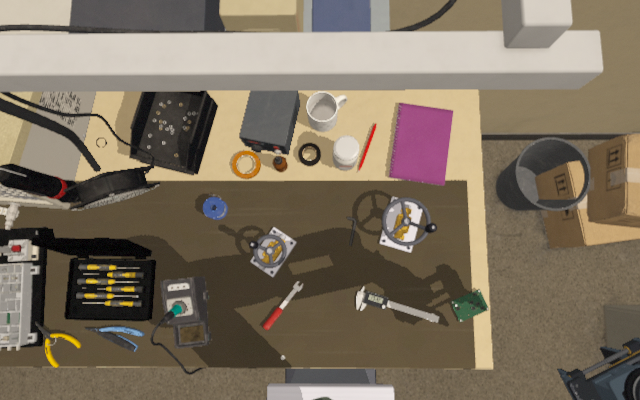

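View pics/scene0.png

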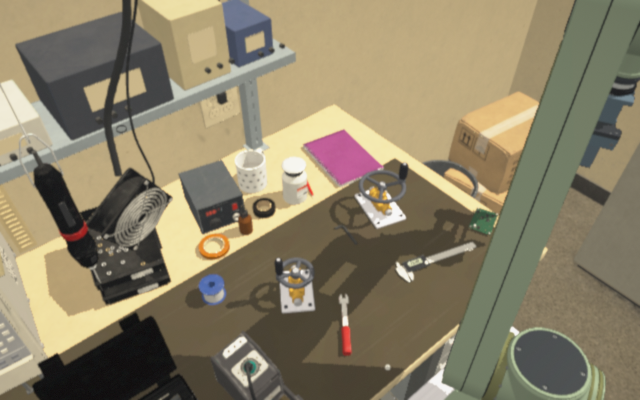

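The larger wheel is the right one: in top its hub is near (405,221) and its handle near (431,228). In scene the handle is near (403,172).

```bash
python3 - <<'E'
import cv2,numpy as np
a=cv2.imread("pics/top0.png")[180:264,345:450]; b=cv2.imread("pics/scene0.png")[150:234,340:445]
f=lambda i:cv2.resize(i,None,fx=5,fy=5,interpolation=cv2.INTER_CUBIC)
cv2.imwrite("pics/c1.png",f(a)); cv2.imwrite("pics/c2.png",f(b))
E
```

```text
(no output)
```

View pics/c1.png

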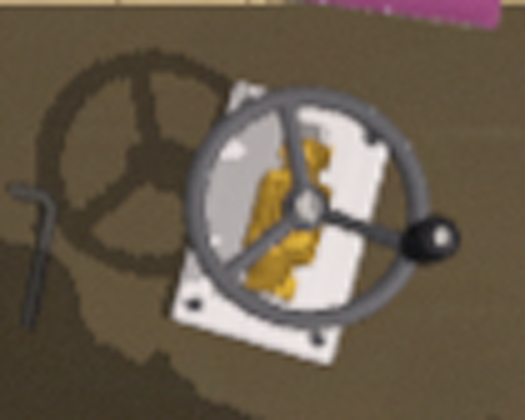

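View pics/c2.png

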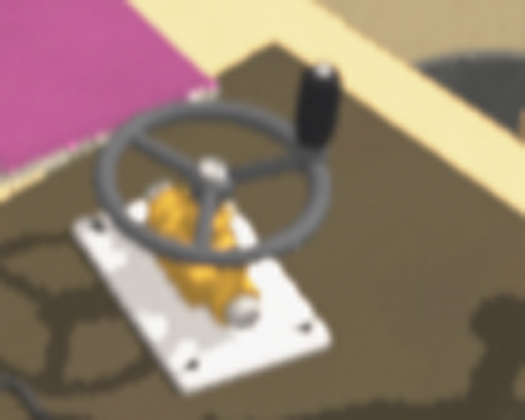

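The top crop shows the wheel centre at crop (308,207), the handle top at (440,238), and plate corners at (240,82), (172,318) and (333,362). In the scene crop the handle top is at (322,72) and its base is near (314,145). The hub is at (212,170).

```bash
cat > h.py <<'E'
import numpy as np
from workcell import *
def ray(n,u,v):
    c=camera_model(n);T=np.array(c["T"]);d=T[:3,:3]@[(u-c["cx"])/c["fx"],-(v-c["cy"])/c["fy"],-1];return T[:3,3],d
def atz(n,u,v,z):
    p,d=ray(n,u,v);return p+d*(z-p[2])/d[2]
E
python3 - <<'E'
from h import *
np.set_printoptions(precision=1,suppress=True)
t=lambda u,v,z:atz("top",345+(u-2)/5,180+(v-2)/5,z)
s=lambda u,v,z:atz("scene",340+(u-2)/5,150+(v-2)/5,z)
print("hub",t(308,207,80),t(308,204,90),s(212,170,90),"wheel scene",s(213,182,80))
print("handle",t(438,238,140),s(322,72,140),s(314,147,92))
a,b,c=t(240,82,10),t(172,318,10),t(333,362,10);print(a,b,c,"ctr",(a+c)/2,np.degrees(np.arctan2(*(a-b)[1::-1])))
a,b,c=s(72,224,10),s(186,390,10),s(330,338,10);print(a,b,c,"ctr",(a+c)/2,np.degrees(np.arctan2(*(a-b)[1::-1])))
E
```

```text
hub [ 558.1 -186.9   80. ] [ 558.6 -185.2   90. ] [ 557.  -184.4   90. ] wheel scene [ 557.4 -186.7   80. ]
handle [ 537.5 -236.   140. ] [ 537.9 -235.7  140. ] [ 534.9 -234.9   92. ]
[ 631.6 -165.2   10. ] [ 507.4 -127.    10. ] [ 484.6 -209.9   10. ] ctr [ 558.1 -187.5   10. ] -17.069197842481906
[ 631.2 -161.6   10. ] [ 505.2 -125.    10. ] [ 484.  -207.7   10. ] ctr [ 557.6 -184.6   10. ] -16.21599939428912
```

Hub at about (558,-186) and handle at about (537.5,-235.8), bearing -112.4°. With the stop at bearing -16.6°, that is about 264° open. I'll turn the tool to yaw 0 so its axes line up with the world, move above the handle, then descend.

```bash
echo '[0,0,0,0,0,8.55,0,0,0,0,0,8.55,0,0,0,0,0,8.55,29,-28,0,0,0,0,29,-28,0,0,0,0,29,-28,0,0,0,0,29,-28,0,0,0,0,29,-28,0,0,0,0]' | python3 -m pendant 60
echo '[29,-28,0,0,0,0,29,-28,0,0,0,0,29,-28,0,0,0,0,29,-28,0,0,0,0,27,-30,0,0,0,0,0,0,0,0,0,0,0,0,0,0,0,0,0,0,0,0,0,0]' | python3 -m pendant
```

```text
time_s: 0.9
ee_pos: [394.7, -376.9, 213.6]
ee_rot: [-180.0, 0.0, -0.0]
force: [0.3, -0.4, 0.5]
gripper_width: 60.0
gripper_force: 0.0
time_s: 1.7
ee_pos: [536.1, -236.9, 213.7]
ee_rot: [180.0, 0.1, -0.0]
force: [-0.1, -1.1, -0.2]
gripper_width: 60.1
gripper_force: 0.0
```

```bash
echo '[1.3,-1.1,20,0,0,0,0,0,25,0,0,0,0,0,25,0,0,0,0,0,20,0,0,0,0,0,15,0,0,0,0,0,10,0,0,0,0,0,0,0,0,0,0,0,0,0,0,0]' | python3 -m pendant
python3 - <<'E'
from h import *; import cv2
i=grab_frame("scene")[120:220,330:460]; cv2.imwrite("pics/d.png",cv2.resize(i,None,fx=5,fy=5,interpolation=cv2.INTER_CUBIC))
E
```

```text
time_s: 2.5
ee_pos: [538.2, -235.9, 99.5]
ee_rot: [180.0, -0.0, -0.0]
force: [-0.1, -0.8, -0.1]
gripper_width: 60.2
gripper_force: 0.0
```

View pics/d.png

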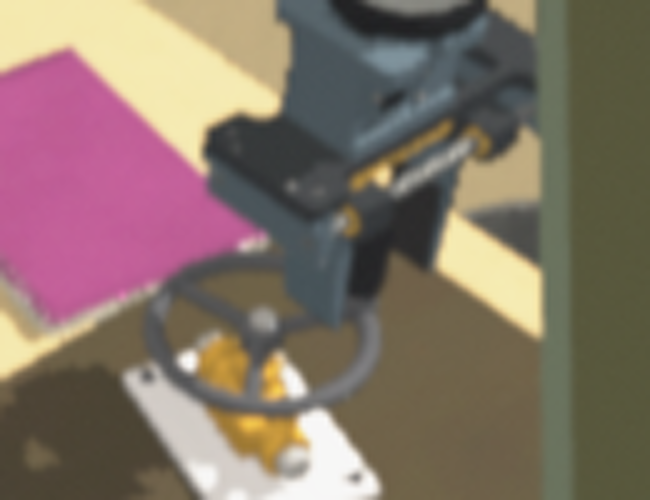

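The fingers straddle the handle, which shows at crop (375,270) between the pads. Closing.

```bash
echo '[0,0,0,0,0,0,0,0,0,0,0,0,0,0,0,0,0,0,0,0,0,0,0,0,0,0,0,0,0,0,0,0,0,0,0,0,0,0,0,0,0,0,0,0,0,0,0,0]' | python3 -m pendant 0 30
echo '[0,0,0,0,0,0,0,0,0,0,0,0]' | python3 -m pendant 
python3 - <<'E'
from h import *
c=np.array([557.8,-186]); 
def rows(th0,step,n,r=55):
    th=np.radians(th0+step*np.arange(n+1));x,y=r*np.cos(th),r*np.sin(th)
    return ["%.1f %.1f"%(a,-b) for a,b in zip(np.diff(x),np.diff(y))]
p=state()["ee_pos"][:2]-c; print(p,np.hypot(*p),np.degrees(np.arctan2(p[1],p[0])))
print(rows(-112,-10,24))
E
```

```text
time_s: 3.35
ee_pos: [538.4, -237.4, 99.2]
ee_rot: [179.8, -0.0, 0.1]
force: [-0.2, -5.7, -0.4]
gripper_width: 21.0
gripper_force: 30.0
time_s: 3.55
ee_pos: [538.4, -237.4, 99.2]
ee_rot: [179.8, -0.0, 0.1]
force: [-2.1, -6.0, -0.2]
gripper_width: 21.3
gripper_force: 30.0
[-19.41894549 -51.35393737] 54.90284443422842 -110.71357876285138
['-8.5 -4.4', '-7.7 -5.8', '-6.5 -7.0', '-5.2 -8.0', '-3.7 -8.8', '-2.2 -9.3', '-0.5 -9.6', '1.2 -9.5', '2.8 -9.2', '4.4 -8.5', '5.8 -7.7', '7.0 -6.5', '8.0 -5.2', '8.8 -3.7', '9.3 -2.2', '9.6 -0.5', '9.5 1.2', '9.2 2.8', '8.5 4.4', '7.7 5.8', '6.5 7.0', '5.2 8.0', '3.7 8.8', '2.2 9.3']
```

Handle held, and the hub estimate fits (r = 54.9). Turning clockwise in 10° rows.

```bash
echo '[0,1.2,0,0,0,0,-8.5,-4.4,0,0,0,0,-7.7,-5.8,0,0,0,0,-6.5,-7,0,0,0,0,-5.2,-8,0,0,0,0,-3.7,-8.8,0,0,0,0,-2.2,-9.3,0,0,0,0,0,0,0,0,0,0]' | python3 -m pendant
python3 - <<'E'
from h import *
s=state();p=s["ee_pos"][:2]-[557.8,-186]; print(p,np.hypot(*p),np.degrees(np.arctan2(p[1],p[0])),s["force"],s["gripper_width"])
E
```

```text
time_s: 4.35
ee_pos: [505.4, -190.8, 99.2]
ee_rot: [-179.9, -0.1, 0.0]
force: [6.5, 2.2, -1.4]
gripper_width: 21.1
gripper_force: 30.0
[-52.42116721  -4.84381596] 52.64448048017903 -174.72075144101962 [ 6.54553898  2.16380688 -1.4097674 ] 21.066204613732964
```

Hub refined to about (560.2,-186.8). Shifting the path +1.5 mm in x.

```bash
echo '[1,-9.6,0,0,0,0,1.2,-9.5,0,0,0,0,2.8,-9.2,0,0,0,0,4.4,-8.5,0,0,0,0,5.8,-7.7,0,0,0,0,7,-6.5,0,0,0,0,8,-5.2,0,0,0,0,0,0,0,0,0,0]' | python3 -m pendant
cat >> h.py <<'E'
def rep(c=(560.2,-186.8)):
    s=state();p=s["ee_pos"][:2]-c; print(s["ee_pos"],np.hypot(*p),np.degrees(np.arctan2(p[1],p[0])),s["force"],s["gripper_width"])
E
python3 -c "from h import *;rep()"
echo '[8.8,-3.7,0,0,0,0,9.3,-2.2,0,0,0,0,9.6,-0.5,0,0,0,0,9.5,1.2,0,0,0,0,9.2,2.8,0,0,0,0,0,0,0,0,0,0]' | python3 -m pendant
python3 -c "from h import *;rep()"
```

```text
time_s: 5.15
ee_pos: [536.5, -137.3, 99.2]
ee_rot: [179.8, -0.2, 0.1]
force: [5.1, -6.8, -2.0]
gripper_width: 21.1
gripper_force: 30.0
[ 536.53523212 -137.32286301   99.17272873] 54.84531268625761 115.5616514981927 [ 5.13620272 -6.79629581 -1.95836004] 21.116331880172005
time_s: 5.75
ee_pos: [580.3, -135.7, 99.1]
ee_rot: [179.8, 0.2, 0.1]
force: [-0.6, -7.0, 2.5]
gripper_width: 21.5
gripper_force: 30.0
[ 580.25550674 -135.66475901   99.09315995] 54.92755430363721 68.5846308500173 [-0.59800514 -7.04046048  2.47634321] 21.47578038767762
```

```bash
echo '[8.5,5.4,0,0,0,0,7.7,5.8,0,0,0,0,6.5,7,0,0,0,0,5.2,8,0,0,0,0,3.7,8.8,0,0,0,0,2.2,9.3,0,0,0,0,0,0,0,0,0,0]' | python3 -m pendant
python3 -c "from h import *;rep()"
```

```text
time_s: 6.45
ee_pos: [614.9, -179.7, 99.1]
ee_rot: [179.9, 0.0, -0.0]
force: [-0.1, -1.6, 4.6]
gripper_width: 21.0
gripper_force: 30.0
[ 614.85638439 -179.65756187   99.14566772] 55.12109194704686 7.445162454967577 [-0.1376152  -1.62836169  4.5897684 ] 21.010606860979916
```

```bash
echo '[0.2,2.9,0,0,0,0,0.1,2.9,0,0,0,0,0,2.9,0,0,0,0,-0.2,2.9,0,0,0,0,-0.3,2.9,0,0,0,0,0,0,0,0,0,0,0,0,0,0,0,0]' | python3 -m pendant
python3 -c "from h import *;rep()"
echo '[-0.4,2,0,0,0,0,-0.4,2,0,0,0,0,0,0,0,0,0,0,0,0,0,0,0,0]' | python3 -m pendant
python3 -c "from h import *;rep()"
echo '[-0.5,2,0,0,0,0,0,0,0,0,0,0,0,0,0,0,0,0]' | python3 -m pendant
python3 -c "from h import *;rep()"
```

```text
time_s: 7.15
ee_pos: [614.9, -194.0, 99.1]
ee_rot: [179.9, -0.0, 0.0]
force: [1.1, -0.1, 4.7]
gripper_width: 21.3
gripper_force: 30.0
[ 614.91029523 -193.99328244   99.14221843] 55.18115363598107 -7.490256803263298 [ 1.11312243 -0.114395    4.71770353] 21.25250198052688
time_s: 7.55
ee_pos: [614.3, -197.7, 99.1]
ee_rot: [180.0, -0.1, 0.0]
force: [3.1, 0.7, 4.4]
gripper_width: 21.1
gripper_force: 30.0
[ 614.26396182 -197.65141326   99.1353351 ] 55.142226444056796 -11.349282415595198 [3.06699687 0.7090258  4.40793558] 21.142833306218368
time_s: 7.85
ee_pos: [613.8, -199.6, 99.1]
ee_rot: [180.0, -0.1, 0.0]
force: [4.3, 1.3, 3.8]
gripper_width: 21.2
gripper_force: 30.0
[ 613.84607443 -199.60527291   99.13242056] 55.15320766767296 -13.425239140674506 [4.25928996 1.26819768 3.75362787] 21.229365851108884
```

```bash
for i in 1; do echo '[-0.6,2,0,0,0,0,0,0,0,0,0,0,0,0,0,0,0,0]' | python3 -m pendant >/dev/null
python3 -c "from h import *;rep()"
echo '[-0.6,1.5,0,0,0,0,0,0,0,0,0,0,0,0,0,0,0,0]' | python3 -m pendant >/dev/null
python3 -c "from h import *;rep()"
echo '[-0.6,1.5,0,0,0,0,0,0,0,0,0,0,0,0,0,0,0,0]' | python3 -m pendant >/dev/null
python3 -c "from h import *;rep()"; done
```

```text
[ 613.28166555 -201.6690848    99.12524666] 55.124884580770406 -15.648470421246522 [ 4.89709548 -0.12875214  4.78227419] 21.13328781746768
[ 612.99505409 -202.69089486   99.15075914] 55.134728395916206 -16.751380312634236 [5.14673642 1.28439552 5.07594857] 21.192421100178905
[ 612.93084896 -202.76450211   99.14538217] 55.09453475689352 -16.843924653135485 [6.99312237 5.07235182 5.01900347] 20.893456627059294
```

```bash
echo '[-0.4,1.5,0,0,0,0,0,0,0,0,0,0,0,0,0,0,0,0]' | python3 -m pendant >/dev/null
python3 -c "from h import *;rep()"
echo '[0,1.5,0,0,0,0,0,0,0,0,0,0,0,0,0,0,0,0]' | python3 -m pendant >/dev/null
python3 -c "from h import *;rep()"
```

```text
[ 612.92270575 -202.86123236   99.16590727] 55.11485178325107 -16.94262144922921 [8.75510343 7.59043736 4.69364071] 21.054493337903036
[ 612.91148481 -202.92794629   99.14924585] 55.123600049154795 -17.012353406970167 [ 9.0054163  11.37359133  4.48932507] 20.85429285292621
```

Stop found at TCP (612.95,-202.75), bearing -16.8°, with the reaction rising and no motion. Working out the rows for the back-off.

```bash
python3 - <<'E'
import numpy as np
th=np.radians(-17+10*np.arange(37));x,y=55*np.cos(th),55*np.sin(th)
r=["%.1f %.1f 0 0 0 0"%(a,-b) for a,b in zip(np.diff(x),np.diff(y))]
for i in range(0,36,6):print(";".join(r[i:i+6]))
E
```

```text
2.0 -9.4 0 0 0 0;0.3 -9.6 0 0 0 0;-1.3 -9.5 0 0 0 0;-3.0 -9.1 0 0 0 0;-4.5 -8.5 0 0 0 0;-5.9 -7.6 0 0 0 0
-7.1 -6.4 0 0 0 0;-8.1 -5.1 0 0 0 0;-8.9 -3.6 0 0 0 0;-9.4 -2.0 0 0 0 0;-9.6 -0.3 0 0 0 0;-9.5 1.3 0 0 0 0
-9.1 3.0 0 0 0 0;-8.5 4.5 0 0 0 0;-7.6 5.9 0 0 0 0;-6.4 7.1 0 0 0 0;-5.1 8.1 0 0 0 0;-3.6 8.9 0 0 0 0
-2.0 9.4 0 0 0 0;-0.3 9.6 0 0 0 0;1.3 9.5 0 0 0 0;3.0 9.1 0 0 0 0;4.5 8.5 0 0 0 0;5.9 7.6 0 0 0 0
7.1 6.4 0 0 0 0;8.1 5.1 0 0 0 0;8.9 3.6 0 0 0 0;9.4 2.0 0 0 0 0;9.6 0.3 0 0 0 0;9.5 -1.3 0 0 0 0
9.1 -3.0 0 0 0 0;8.5 -4.5 0 0 0 0;7.6 -5.9 0 0 0 0;6.4 -7.1 0 0 0 0;5.1 -8.1 0 0 0 0;3.6 -8.9 0 0 0 0
```

```bash
echo '[2,-4.3,0,0,0,0,2.0,-9.4,0,0,0,0,0.3,-9.6,0,0,0,0,-1.3,-9.5,0,0,0,0,-3.0,-9.1,0,0,0,0,-4.5,-8.5,0,0,0,0,-5.9,-7.6,0,0,0,0,0,0,0,0,0,0]' | python3 -m pendant >/dev/null
python3 -c "from h import *;rep()"
echo '[-7.1,-6.4,0,0,0,0,-8.1,-5.1,0,0,0,0,-8.9,-3.6,0,0,0,0,-9.4,-2.0,0,0,0,0,-9.6,-0.3,0,0,0,0,-9.5,1.3,0,0,0,0,0,0,0,0,0,0]' | python3 -m pendant >/dev/null
python3 -c "from h import *;rep()"
```

```text
[ 599.04095042 -148.06332748   99.1083329 ] 54.855712806351654 44.92298449016551 [1.02879914 3.36062332 7.04114871] 21.371087486918007
[ 545.53641854 -134.0616164    99.04405779] 54.73899639440392 105.53826102657874 [-0.96163981 -1.69515645  8.75255852] 21.18166858606891
```

```bash
echo '[-9.1,3.0,-0.5,0,0,0,-8.5,4.5,-0.5,0,0,0,-7.6,5.9,0,0,0,0,-6.4,7.1,0,0,0,0,-5.1,8.1,0,0,0,0,-3.6,8.9,0,0,0,0,0,0,0,0,0,0]' | python3 -m pendant >/dev/null
python3 -c "from h import *;rep()"
echo '[-2.0,9.4,0,0,0,0,-0.3,9.6,0,0,0,0,1.3,9.5,0,0,0,0,3.0,9.1,0,0,0,0,4.5,8.5,0,0,0,0,5.9,7.6,0,0,0,0,0,0,0,0,0,0]' | python3 -m pendant >/dev/null
python3 -c "from h import *;rep()"
echo '[7.1,6.4,0,0,0,0,8.1,5.1,0,0,0,0,8.9,3.6,0,0,0,0,9.4,2.0,0,0,0,0,9.6,0.3,0,0,0,0,9.5,-1.3,0,0,0,0,0,0,0,0,0,0]' | python3 -m pendant >/dev/null
python3 -c "from h import *;rep()"
echo '[9.1,-3.0,0,0,0,0,8.5,-4.5,0,0,0,0,7.6,-5.9,0,0,0,0,6.4,-7.1,0,0,0,0,5.1,-8.1,0,0,0,0,3.6,-8.9,0,0,0,0,0,0,0,0,0,0]' | python3 -m pendant >/dev/null
python3 -c "from h import *;rep()"
```

```text
[ 507.30921597 -172.09891974   99.18883224] 54.89587230979651 164.46664132678353 [ 5.25192829 -3.47153015 -1.94743987] 21.24451919294162
[ 519.49835497 -224.0568133    99.18365307] 55.17874631869942 -137.5301424682041 [3.92579287 1.40814117 0.40762598] 21.28061775295454
[ 574.67663571 -240.19708081   99.25556949] 55.32468906254845 -74.83101137328289 [ 1.25668823  2.0172433  -5.40379192] 21.45540361454978
[ 613.63017017 -200.69952209   99.35424041] 55.20851200995958 -14.5819279220074 [  0.75787229   1.5658884  -10.88591172] 21.191072285576798
```

One turn done. Second turn, stopping about 10° short.

```bash
echo '[2.0,-9.0,0.7,0,0,0,0.3,-9.6,0,0,0,0,-1.3,-9.5,0,0,0,0,-3.0,-9.1,0,0,0,0,-4.5,-8.5,0,0,0,0,-5.9,-7.6,0,0,0,0,0,0,0,0,0,0]' | python3 -m pendant >/dev/null
python3 -c "from h import *;rep()"
echo '[-7.1,-6.4,0,0,0,0,-8.1,-5.1,0,0,0,0,-8.9,-3.6,0,0,0,0,-9.4,-2.0,0,0,0,0,-9.6,-0.3,0,0,0,0,-9.5,1.3,0,0,0,0,0,0,0,0,0,0]' | python3 -m pendant >/dev/null
python3 -c "from h import *;rep()"
echo '[-9.1,3.0,0,0,0,0,-8.5,4.5,0,0,0,0,-7.6,5.9,0,0,0,0,-6.4,7.1,0,0,0,0,-5.1,8.1,0,0,0,0,-3.6,8.9,0,0,0,0,0,0,0,0,0,0]' | python3 -m pendant >/dev/null
python3 -c "from h import *;rep()"
echo '[-2.0,9.4,0,0,0,0,-0.3,9.6,0,0,0,0,1.3,9.5,0,0,0,0,3.0,9.1,0,0,0,0,4.5,8.5,0,0,0,0,5.9,7.6,0,0,0,0,0,0,0,0,0,0]' | python3 -m pendant >/dev/null
python3 -c "from h import *;rep()"
echo '[7.1,6.4,0,0,0,0,8.1,5.1,0,0,0,0,8.9,3.6,0,0,0,0,9.4,2.0,0,0,0,0,9.6,0.3,0,0,0,0,9.5,-1.3,0,0,0,0,0,0,0,0,0,0]' | python3 -m pendant >/dev/null
python3 -c "from h import *;rep()"
echo '[9.1,-3.0,0,0,0,0,8.5,-4.5,0,0,0,0,7.6,-5.9,0,0,0,0,6.4,-7.1,0,0,0,0,5.1,-8.1,0,0,0,0,0,0,0,0,0,0,0,0,0,0,0,0]' | python3 -m pendant >/dev/null
python3 -c "from h import *;rep()"
```

```text
[ 599.19372639 -148.03922352   99.30029431] 54.98098299505801 44.828344253907055 [-3.85448442 -0.88191202 -6.46604019] 20.97334654030797
[ 546.21726791 -133.8594406    99.33970628] 54.7560008276178 104.79517731670394 [-1.02244844 -5.59032649 -9.27539127] 20.942106629436655
[ 507.214337   -172.69814374   99.33333062] 54.830127063328064 165.09650454005137 [  2.41794762  -2.61897838 -10.80927587] 21.488610755941945
[ 521.5062111  -226.16053782   99.31308283] 55.19475733130311 -134.51058484854906 [ 4.03172863  1.91399052 -9.63828571] 21.621452188771638
[ 574.16109167 -240.41639763   99.26462879] 55.40424330170043 -75.4049375040477 [ 0.88154254  5.10652042 -5.05190121] 21.216470165754107
[ 609.81867912 -211.30252682   99.24766201] 55.33883932526866 -26.28092401654896 [-2.66087445  3.80059193 -3.33863272] 21.155858787515605
```

```bash
echo '[1.8,-4.3,0,0,0,0,1.3,-4.2,0,0,0,0,0,0,0,0,0,0,0,0,0,0,0,0,0,0,0,0,0,0,0,0,0,0,0,0]' | python3 -m pendant >/dev/null
python3 -c "from h import *;rep()"
```

```text
[ 612.89567379 -203.58151314   99.25749496] 55.3032839813467 -17.664644661322264 [-3.03715455  2.22221457 -3.94129122] 21.434288714514686
```

```bash
echo '[0.2,-0.9,0,0,0,0,0,0,0,0,0,0,0,0,0,0,0,0,0,0,0,0,0,0]' | python3 -m pendant >/dev/null
python3 -c "from h import *;rep()"
python3 - <<'E'
from h import *; import cv2
i=grab_frame("scene")[100:250,330:510]; cv2.imwrite("pics/e.png",cv2.resize(i,None,fx=4,fy=4,interpolation=cv2.INTER_CUBIC))
E
```

```text
[ 612.93506737 -203.3870847    99.26323711] 55.28217352068548 -17.46024613716094 [-3.3914405  -2.30157318 -4.40733469] 21.124495908957684
```

View pics/e.png

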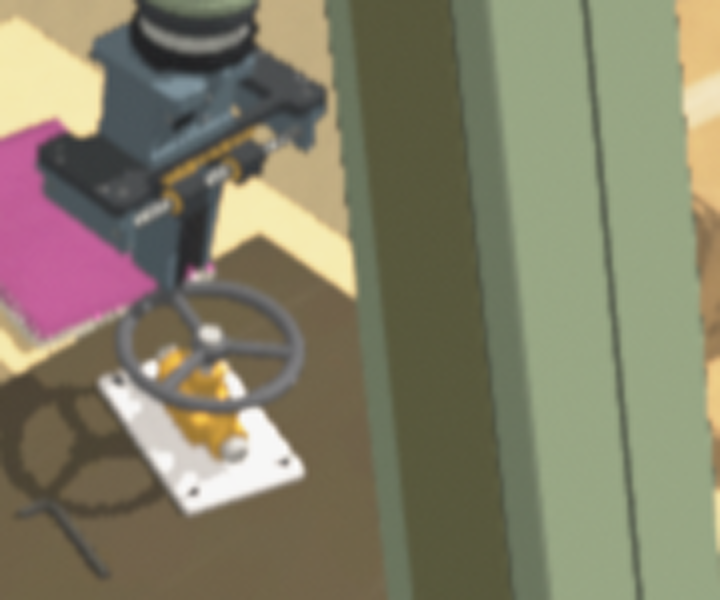

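The gripper still holds the handle, at crop (180,270), over the plate's +x end. The hex key is undisturbed. One last trim of about 0.6 mm.

```bash
echo '[0.2,-0.7,0,0,0,0,0,0,0,0,0,0,0,0,0,0,0,0,0,0,0,0,0,0]' | python3 -m pendant >/dev/null
python3 -c "from h import *;rep()"
```

```text
[ 613.26487498 -202.28572587   99.28001861] 55.278283820975076 -16.26863334095184 [-1.74556378 -2.01738897 -5.45289892] 21.302162665499928
```

```bash
echo '[0,0.5,0,0,0,0,0,0,0,0,0,0,0,0,0,0,0,0,0,0,0,0,0,0,0,0,0,0,0,0,0,0,0,0,0,0]' | python3 -m pendant >/dev/null
python3 -c "
from h import *;rep();print(state()['time_s'],job_done())"
```

```text
[ 613.21447082 -202.33836558   99.28164449] 55.24468229029045 -16.335685963518944 [-0.75607771  0.56706453 -4.69044435] 20.926378879013726
the job is handed in; nothing more can be done
19.9 None
```

I screwed the larger valve shut to its stop, backed it off two full turns (by the gripper's measured bearing, about 0.5° past exact), and handed the job in at 19.9 s with the wheel at rest and the gripper still holding the handle.

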